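Lock the lid on the tiered pan carrier

TASK

Lift the round aluminium lid off its cork trivet, set it gently over the three headed studs on top of the tiered pan carrier, turn it clockwise so that its keyhole slots run under the heads as far as the spring pin allows, and let go. Then lock it: take it by the knob of its spring plunger, pull the knob up, swing the lid on clockwise to the next hole and let the pin snap fully in, so that the lid lies flat and stays locked when you leave it. Do not shift the other things on the counter.

Things in the scene. Friction and masses are not known exactly. Their poses are not given: they have to be found in the camera images.
- lid: Round flat aluminium lid plate, 200 mm across, 5 mm thick, about 560 g in all; origin at the centre of its underside, z up. A dark wooden bar handle crosses its middle along its y axis; the spring plunger (steel hex boss, round black knob) stands near its rim on its +x axis. At the start it lies on the cork trivet, the pin hanging free beyond the trivet's edge.
- lid_handle (a point): Middle of the lid's wooden bar handle, 39 mm above the lid's underside. The bar is 14 mm thick (along lid x), 100 mm long (along lid y), 13 mm high, and stands on two posts 84 mm apart, with 27 mm free under it; it is taken from above across its 14 mm.
- lid_pin (a point): Point on the pin's centre line in the plane of the lid's underside (80 mm along lid x from the lid's centre); axes as the lid's.
- plunger_knob (a point): Grip point of the plunger's knob, on its axis, 12 mm above the knob's underside and 13 mm below its top. The knob is a plain black cylinder 25 mm in diameter and 25 mm high; let in, its grip point is 35 mm above the lid's underside. It rises with the pin.
- plunger (a joint): How far the plunger is pulled up, in m: 0 fully let in (the pin, 8 mm in diameter with a round nose, then stands 9 mm out below the lid), 0.014 at its upper stop. Spring: 4 N to start, 8 N at 12 mm. Pulling also lifts the lid about 2.5 mm, until the stud heads hold it, so the knob must rise 12 to 13 mm for the pin to clear the ring.
- carrier: Tiered pan carrier, fixed and heavy: three shallow aluminium pans stacked between a round steel base and a flat steel ring 194 mm across (hole 132 mm), tied by three rods. Origin at the middle of its underside on the counter, z up. The lid goes on turned 34 degrees counter-clockwise from the carrier's axes, meets its first stop at 20 degrees, and is locked at 0, axes agreeing.
- ring_top (a point): Centre of the carrier at the height of the ring's top face, 112 mm above the counter: where the centre of the lid's underside comes to lie.
- entry (a point): Centre, at the ring's top, of where the pin stands when the lid is lowered on (34 degrees counter-clockwise from the carrier's x axis, radius 80 mm): the beginning of a 12 mm wide arc slot in the ring.
- first_stop (a point): Centre of the pin when it meets the other end of that arc slot (20 degrees, radius 80 mm): the lid is now held under the stud heads but not locked.
- lock_hole (a point): Centre, at the ring's top, of the next hole, a round one 11.6 mm across (0 degrees, on the carrier's x axis, radius 80 mm). The slots' ends stop the lid about 1 degree past it.
- trivet: Round cork trivet, 120 mm across and 18 mm thick, fixed; origin at the centre of its underside. The lid lies on it at the start.
- garlic_jar: White ceramic garlic jar with twist lid, 90 mm across, 97 mm high; a bystander.
- salt_cellar: Small wooden salt cellar, 66 mm across, 36 mm high; a bystander.
- salt_spoon: Wooden salt spoon, 110 mm long, 15 mm high, lying on the counter; a bystander.
- brush: Black silicone brush, 200 mm long, lying on the counter; a bystander.
- glass_bowl: Glass bowl with a cork bottom, 132 mm across, 63 mm high; a bystander.
- spare_pan: Spare shallow aluminium pan, 133 mm across, 31 mm high; a bystander.
- spring_clip: Small steel spring clip, 55 mm long, 22 mm high; a bystander.
- keyhole (a point): Centre of the wide round end (24 mm across) of one of the lid's three arc keyholes, in its underside: radius 80 mm, 56 degrees counter-clockwise (from above) from lid x; the others are 120 degrees apart. From there an 11 mm wide slot runs on counter-clockwise along the radius, and stops a stud 35 degrees further on.
- stud (a point): One of the carrier's three steel studs, at the foot of its neck on the ring's top: radius 80 mm, 90 degrees counter-clockwise from the carrier's x; the others are 120 degrees apart. The neck is 8 mm in diameter and 7.5 mm high; the domed head on it is 18 mm in diameter and 5 mm high.

How it is judged:
On the way, in this order (a step that is already met when the one before it is completed fails the run):
1. the lid lies flat on the ring, held under the stud heads with its pin at the first stop, and the fingers have let go of it (distance between lid and ring_top below 0.005 m and angle between lid's own z axis and vertical below 0.03 rad and horizontal distance between lid_pin and first_stop below 0.01 m and value of joint plunger below 0.002 m and contact force between the fingers and lid below 0.2 N), for 0.2 s.
2. the plunger is pulled up while the lid is held under the heads (value of joint plunger above 0.006 m and distance between lid and ring_top below 0.008 m and contact force between the fingers and lid above 1 N), for 0.1 s.
At the end, for the whole second after the job is handed in: The lid lies flat (within about 1 degree) on the carrier's ring, its underside's centre within 4 mm of the ring's, its axes within 3.5 degrees of the carrier's, its pin within 4 mm of the lock hole's centre and let in to within 2 mm, at rest (horizontal distance between lid_pin and lock_hole below 0.004 m and value of joint plunger below 0.002 m and distance between lid and ring_top below 0.004 m and angle between lid's own z axis and vertical below 0.02 rad and angle between the x axis of lid and the x axis of carrier, either way round below 0.06 rad and linear speed of lid below 0.01 m/s); the robot touches nothing.
It fails at once if the lid struck or was forced against the carrier with more than 70 N (contact force between lid and carrier above 70 N).
It fails at once if a bystander was shifted by more than 25 mm (distance of any of garlic_jar, salt_cellar, salt_spoon, brush, glass_bowl, spare_pan, spring_clip from where it was at the start of the episode above 0.025 m).
It also fails if it takes over 50 s, if anything falls off the work surface, if the arm or the gripper's body presses on something with over 40 N, if the wrist force passes 120 N, or if a joint passes its speed limit or range.

ROBOT

A 6-joint arm with a two-finger parallel gripper is mounted at the origin on the work surface. World frame = base frame: x ahead of the robot, y to its left, z up, the work surface at z = 0. Lengths are in m, angles in rad, forces in N, time in s.
With the tool pointing down it reaches from about 0.225 to 0.875 m from the base axis. Payload 3.4 kg.
Tool frame: the origin (TCP) lies at the very end of the fingers, on their centre line; the grasp point (between the pads) lies 19 mm behind it; z points along the fingers, y is the direction in which the jaws open and shut (so a half turn about z gives the same grasp; the last joint's range is limited). The gripper opens to 85 mm and grips with 20 to 120 N. Pads are 22 mm wide; open, the fingers measure 114 mm over their backs; the gripper's body (76 mm by 85 mm) begins 54 mm behind the grasp point. The pads swing forward as they close: fully open they stand 13 mm farther back than shut.
Start: joints at [1.161, 0.276, 1.505, -0, 1.361, -0.121], TCP at [0.164, 0.551, 0.231] pointing down, gripper open.
Joint ranges: [-2.89, 2.89], [-0.75, 2.08], [0.22, 2.7], [-1.18, 4.32], [0.11, 2.71], [-2.7, 2.7]. Speed limits (rad/s): [2.57, 2.57, 3.14, 3.14, 3.14, 3.14].

INTERFACE

Orientations are given as a unit quaternion [w, x, y, z].
In Python, from bench import arm gives the robot as it stands.
- The arm moves only by the shell command python3 -m inch 'ROWS'. ROWS is JSON, a list of rows, each a list of 3 entries, a list of its own where there are three numbers: the turn, a rotation vector about the tool's x, y, z in degrees, then the shift along the tool's x, y, z in cm, then the finger opening in cm, from 0 to 8.54. In form: [[[ax, ay, az], [x, y, z], hand], ...]. A call has 1 to 12 rows; each row is the pose to reach, as a shift and turn from the pose measured when the call began, along the tool's axes at that moment; what a row does not reach only later rows make up. A row lasts 1/12 s, in which the tool goes at most 41.7 mm and 7.16 degrees, less where a joint would pass 70% of its speed; a pose out of reach is approached as far as the arm can. A call with a gripper value outside its range is refused whole. The fingers move at their own pace and stop on an object; the grip force is fixed at half the most. Time passes only in rows, so rows that repeat a pose let the fingers close. It gives the time, the measured TCP pose, the force and the opening at its end, in the units of the state.
- arm.read_state(): the state, without advancing time (a new reading comes with each control period).
- arm.camera(name): name is "scene" or "side" or "wrist"; returns a dict with "pixels" (400x640x3 uint8, blue, green, red), "fovy" (degrees; the focal length in pixels is half the picture's height over the tangent of half this angle, whatever the lens; pixels are square), "cx", "cy" (the principal point, pixels), "R" (3x3) and "t" (3): a world point X has camera coordinates R X + t. Camera axes: x right, y down, z forward; pixel columns grow to the right and rows downward; lengths in m; the calibration is good to about 2 mm. A picture is of the moment at which its call begins. There is no depth.
- arm.finish_job(): hands the job in, once; it reports no verdict.
The state is a dict: "t": time; "joint_pos": joint angles; "dq": joint speeds; "joint_torque": joint torques, N m; "tool_pos": TCP position; "ee_rot": TCP orientation; "ft_force": force on the tool from outside, world axes, zero at the start; "ft_torque": the same for the moment, N m; "opening": finger opening in m.
Only numpy, scipy, OpenCV 4.12 (cv2) and the standard library are available. Lean on these libraries where they do the work, as an engineer would, in place of code of your own. Each camera call takes 0.05 s, during which the arm holds its last target.

## Working session

There is one attempt and no reset: what is moved stays moved. The work goes in short steps, Python scripts to look and compute and a shell command to move; the robot and the scene stay as the last step left them, time stands still between calls to the robot, and variables do not carry over. Pictures are saved under pics/ and viewed, and the job is handed in when it is done.

```bash
ls; mkdir -p pics
python3 - <<'E'
from bench import arm
import cv2
s=arm.read_state();print({k:s[k] for k in('t','tool_pos','ee_rot','opening','ft_force')})
for n in("scene","side","wrist"):
    c=arm.camera(n);cv2.imwrite(f"pics/{n}0.png",c["pixels"]);print(n,c["fovy"],c["cx"],c["cy"],c["R"],c["t"])
E
```

```text
pics
{'t': 0.0, 'tool_pos': array([0.16353139, 0.55068911, 0.23043292]), 'ee_rot': array([-2.38234027e-04,  1.43877752e-01,  9.89595033e-01, -8.98423491e-04]), 'opening': 0.08566677084312857, 'ft_force': array([-0.38276716, -0.4162143 , -0.09995715])}
scene 48.93386603089096 318.0818205296105 196.97753009370535 [[ 0.7131266   0.70103331 -0.00165744]
 [ 0.60128193 -0.6128666  -0.51269345]
 [-0.36043098  0.36461875 -0.85857014]] [-0.39954591 -0.26743293  1.21031439]
side 49.99515509283611 322.98154536155437 199.6205982149469 [[ 0.93320886 -0.35933143 -0.00146651]
 [-0.27604594 -0.71428595 -0.64311292]
 [ 0.23004318  0.60056349 -0.76576996]] [-0.51152617  0.22329454  0.94143362]
wrist 65.49531287115921 322.76448264273 200.47828815233152 [[ 0.28408857  0.95879469 -0.00253514]
 [ 0.91436639 -0.2701271   0.30160479]
 [ 0.28849226 -0.08800052 -0.95342966]] [-0.57375217 -0.0390159   0.3795265 ]
```

View pics/scene0.png

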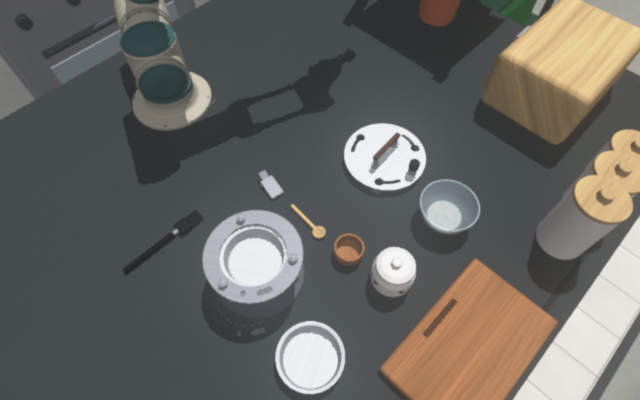

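View pics/side0.png

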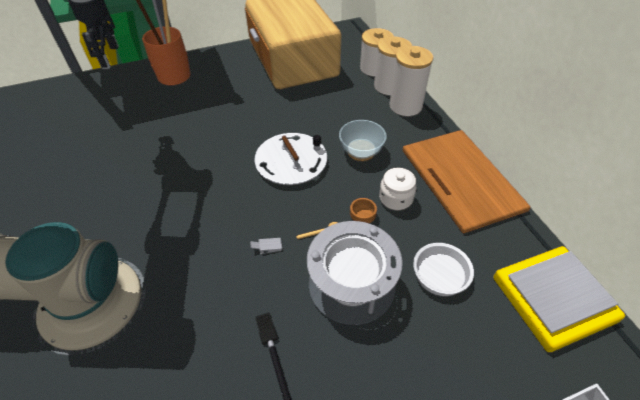

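View pics/wrist0.png

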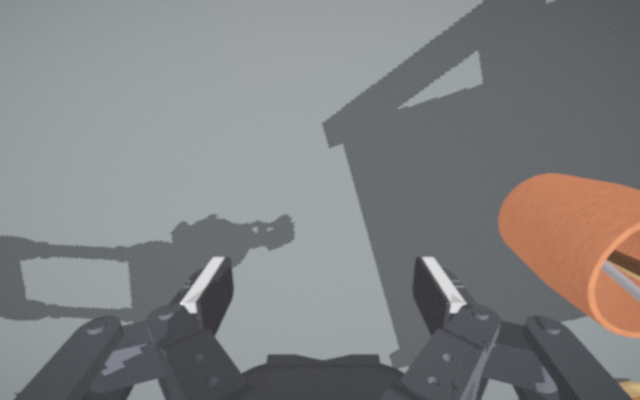

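The scene view shows the lid at about (385,157), with its knob at (414,167) and its handle at (386,148). The carrier is at (254,258), with studs near (240,220), (293,259) and (222,285). I'll zoom in on both.

```bash
cat > h.py <<'E'
import numpy as np, cv2
from bench import arm
def K(c):
    f=200/np.tan(np.radians(c["fovy"])/2)
    return np.array([[f,0,c["cx"]],[0,f,c["cy"]],[0,0,1]])
def ray(c,p,z):
    R=np.array(c["R"]);t=np.array(c["t"]);o=-R.T@t
    d=R.T@np.linalg.inv(K(c))@np.array([p[0],p[1],1.])
    return o+d*(z-o[2])/d[2]
def proj(c,X):
    x=K(c)@(np.array(c["R"])@np.array(X)+np.array(c["t"]));return x[:2]/x[2]
def tri(c1,p1,c2,p2):
    P=[K(c)@np.c_[c["R"],c["t"]] for c in(c1,c2)]
    X=cv2.triangulatePoints(P[0],P[1],np.array(p1,float).reshape(2,1),np.array(p2,float).reshape(2,1))
    return (X[:3]/X[3]).ravel()
def crop(c,x0,y0,x1,y1,k,name):
    cv2.imwrite("pics/"+name,cv2.resize(c["pixels"][y0:y1,x0:x1],None,fx=k,fy=k,interpolation=cv2.INTER_CUBIC))
E
python3 - <<'E'
from h import *
a=arm.camera("scene");b=arm.camera("side")
crop(a,335,110,435,200,6,"sl.png");crop(a,195,200,315,310,5,"sc.png")
crop(b,245,125,335,190,7,"il.png");crop(b,295,215,415,325,5,"ic.png")
E
```

```text
(no output)
```

View pics/sl.png

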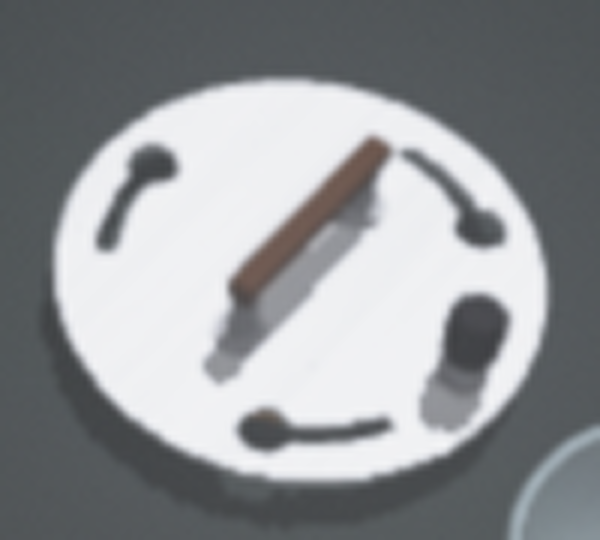

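View pics/sc.png

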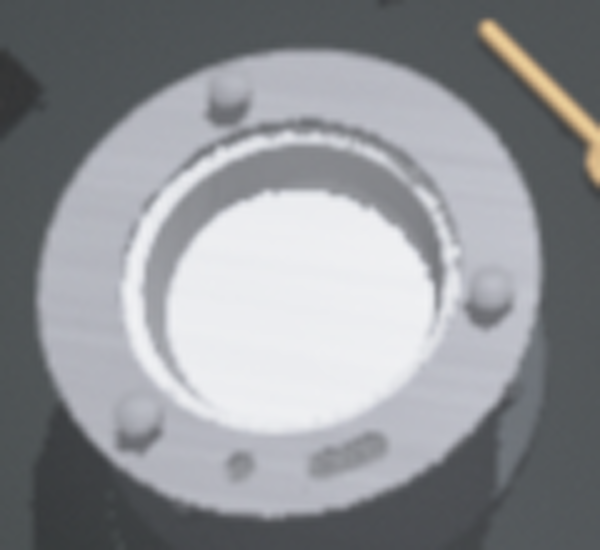

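View pics/il.png

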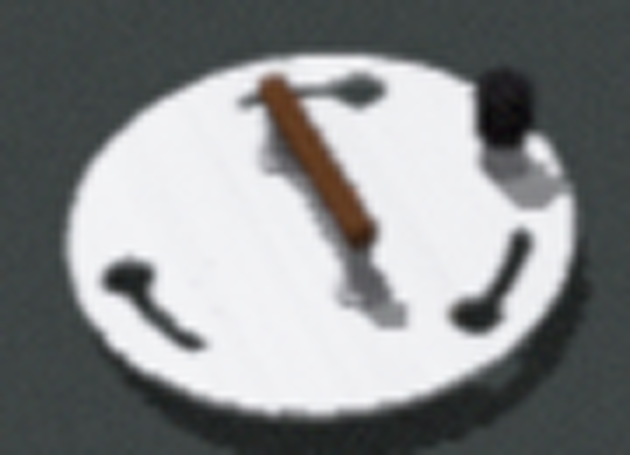

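View pics/ic.png

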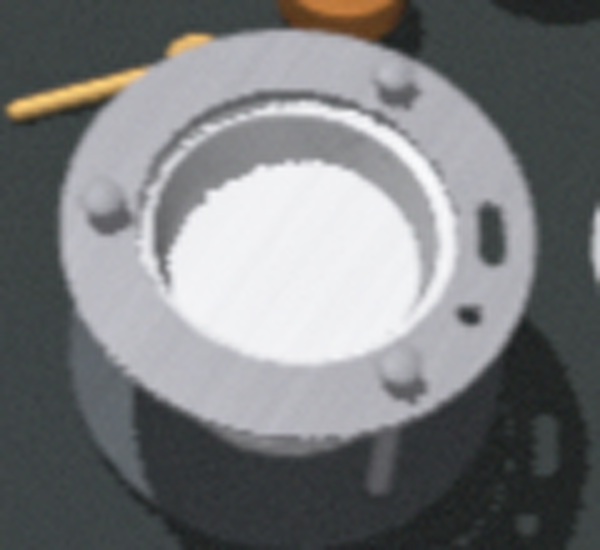

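```bash
cat > m.py <<'E'
from h import *
from scipy.optimize import least_squares
a=arm.camera("scene");b=arm.camera("side")
def circ(P,r):
    f=lambda q:np.hypot(P[:,0]-q[0],P[:,1]-q[1])-q[2]
    s=least_squares(f,[*P[:,:2].mean(0),r],loss="soft_l1",f_scale=0.001);return s.x,np.std(s.fun),np.abs(f(s.x)).max()
def outer(c,box,lo,z,r,name,close=0):
    x0,y0,x1,y1=box
    im=c["pixels"];g=im.min(2);m=np.zeros(g.shape,np.uint8);m[y0:y1,x0:x1]=(g[y0:y1,x0:x1]>lo)*255
    n,l,st,_=cv2.connectedComponentsWithStats(m);k=1+np.argmax(st[1:,4]);
    cs,_=cv2.findContours((l==k).astype(np.uint8),cv2.RETR_EXTERNAL,cv2.CHAIN_APPROX_NONE)
    h=cv2.convexHull(max(cs,key=cv2.contourArea))[:,0]
    P=np.array([ray(c,p,z) for p in h]);q=circ(P,r);print(name,len(h),np.round(q[0],4),np.round(q[1:],4));return q[0]
outer(a,(335,110,435,200),130,.023,.1,"lid scene");outer(b,(245,125,335,190),130,.023,.1,"lid side")
outer(a,(195,200,315,310),115,.112,.097,"ring scene");outer(b,(295,215,415,325),115,.112,.097,"ring side")
S=lambda u,v:(335+u/6,110+v/6);I=lambda u,v:(245+u/7,125+v/7)
C=lambda u,v:(195+u/5,200+v/5);D=lambda u,v:(295+u/5,215+v/5)
e1=tri(a,S(378,150),b,I(272,85));e2=tri(a,S(243,288),b,I(360,235));print("handle",e1,e2,(e1+e2)/2,np.linalg.norm(e1-e2))
d=e1-e2
kn=tri(a,S(478,312),b,I(504,80));print("knob top",kn)
for p,q in(((155,162),(128,278)),((480,228),(360,90)),((265,430),(476,315))):
    print("keyhole",ray(a,S(*p),.023),ray(b,I(*q),.023))
for p,q in(((229,97),(104,204)),((489,292),(396,84)),((138,418),(402,368))):
    print("stud",tri(a,C(*p),b,D(*q)),)
for p,q in(((240,466),(469,314)),((348,455),(491,233))):
    print("hole",ray(a,C(*p),.112),ray(b,D(*q),.112))
E
python3 m.py
```

```text
lid scene 42 [0.5449 0.2494 0.1021] [0.0005 0.0011]
lid side 34 [0.5461 0.2488 0.1017] [0.0007 0.0016]
ring scene 46 [ 0.5495 -0.1699  0.0982] [0.0004 0.0011]
ring side 33 [ 0.5493 -0.1699  0.0987] [0.0069 0.0298]
handle [0.54415467 0.29421411 0.05873915] [0.54983547 0.20370242 0.05702776] [0.54699507 0.24895827 0.05788346] 0.09070593587804937
knob top [0.62681961 0.25044003 0.07106246]
keyhole [0.46646438 0.2499885  0.023     ] [0.46699417 0.2457274  0.023     ]
keyhole [0.58597954 0.31847905 0.023     ] [0.58727754 0.31674945 0.023     ]
keyhole [0.587134   0.17979921 0.023     ] [0.58747438 0.17755075 0.023     ]
stud [ 0.47882407 -0.13915402  0.11771903]
stud [ 0.61567388 -0.1259034   0.11807849]
stud [ 0.55925573 -0.25122871  0.12028963]
hole [ 0.5967946  -0.23507425  0.112     ] [ 0.59729902 -0.23625257  0.112     ]
hole [ 0.62218539 -0.20424949  0.112     ] [ 0.62256971 -0.20587949  0.112     ]
```

```bash
cat > go.py <<'E'
# work out tool-frame shift/turn to a world target: x y z and tool-y heading (deg, mod 180)
import sys
from h import *
from scipy.spatial.transform import Rotation as Rn
def goto(x,y,z,yaw):
    s=arm.read_state();q=np.array(s["ee_rot"]);R=Rn.from_quat(q,scalar_first=True)
    p=np.array(s["tool_pos"])
    best=None
    for k in(0,180):
        a=np.radians(yaw+k);yy=np.array([np.cos(a),np.sin(a),0]);zz=np.array([0,0,-1.]);xx=np.cross(yy,zz)
        T=Rn.from_matrix(np.c_[xx,yy,zz]);rv=np.degrees((R.inv()*T).as_rotvec())
        if best is None or np.linalg.norm(rv)<np.linalg.norm(best):best=rv
    M=R.as_matrix()
    print("t",s["t"],"p",np.round(p,4),"yaw_y",round(np.degrees(np.arctan2(M[1,1],M[0,1])),2),"tilt z",np.round(M[:,2],3),"open",round(s["opening"],4),"F",np.round(s["ft_force"],1))
    print("turn",np.round(best,2),"shift cm",np.round(M.T@(np.array([x,y,z])-p)*100,2))
goto(*map(float,sys.argv[1:5]))
E
python3 go.py 0.50 -0.17 0.30 -20;  python3 go.py 0.546 0.249 0.2 3.5
python3 - <<'E'
from h import *
c=arm.camera("wrist");s=arm.read_state();R=np.array(c["R"]);print(-R.T@c["t"]-s["tool_pos"])
E
```

```text
t 0.35 p [0.1637 0.5511 0.2311] yaw_y 73.45 tilt z [-0. -0. -1.] open 0.0852 F [ 0.7 -0.8  0.3]
turn [-2.000e-02 -2.000e-02 -8.655e+01] shift cm [-52.77 -59.55  -6.87]
t 0.35 p [0.1637 0.5511 0.2311] yaw_y 73.45 tilt z [-0. -0. -1.] open 0.0852 F [ 0.7 -0.8  0.3]
turn [-2.000e-02  1.000e-02  6.995e+01] shift cm [-45.25 -18.07   3.12]
[-0.07446963  0.02199884  0.14155324]
```

```bash
sed -i 's/for k in(0,180)/for k in(0,)/' go.py; python3 go.py 0.52 -0.255 0.40 -20
```

```text
t 0.4 p [0.1637 0.5512 0.2312] yaw_y 73.45 tilt z [-0. -0. -1.] open 0.0852 F [ 0.8 -0.6 -0.1]
turn [-1.000e-02  1.000e-02  9.345e+01] shift cm [-57.11 -67.13 -16.87]
```

```bash
python3 -m inch '[[[0,0,2],[-1,-1,-1],8.5],[[0,0,8],[-3,-3.5,-3],8.5],[[0,0,14],[-5.5,-6.5,-5],8.5],[[0,0,20],[-8,-9.5,-7],8.5],[[0,0,26],[-10.5,-12.5,-9],8.5],[[0,0,32],[-13,-15.5,-11],8.5],[[0,0,38],[-15.5,-18.5,-13],8.5],[[0,0,44],[-18,-21.5,-15],8.5],[[0,0,50],[-20.5,-24.5,-16.9],8.5],[[0,0,56],[-23,-27.5,-16.9],8.5],[[0,0,62],[-25.5,-30.5,-16.9],8.5],[[0,0,68],[-28,-33.5,-16.9],8.5]]'; python3 go.py 0.52 -0.255 0.40 -20
```

```text
t: 1.4
tool_pos: [0.3343, 0.1535, 0.4018]
ee_rot: [0.001, 0.675, 0.738, 0.001]
ft_force: [0.4, 0.4, 0.3]
opening: 0.0849
t 1.4 p [0.3343 0.1535 0.4018] yaw_y 5.11 tilt z [ 0.003  0.    -1.   ] open 0.0849 F [0.4 0.4 0.3]
turn [ 0.19 -0.04 25.11] shift cm [-42.34  14.86   0.24]
```

```bash
python3 -m inch '[[[0,0,3],[-4,1.4,0],8.5],[[0,0,6],[-8,2.8,0],8.5],[[0,0,9],[-12,4.2,0],8.5],[[0,0,12],[-16,5.6,0],8.5],[[0,0,15],[-20,7,0],8.5],[[0,0,18],[-24,8.4,0],8.5],[[0,0,20],[-28,9.8,0],8.5],[[0,0,22],[-32,11.2,0],8.5],[[0,0,25.1],[-36,12.6,0],8.5],[[0.2,0,25.1],[-39.5,13.9,0.1],8.5],[[0.2,0,25.1],[-42.3,14.9,0.2],8.5],[[0.2,0,25.1],[-42.3,14.9,0.2],8.5]]'; python3 go.py 0.52 -0.255 0.40 -20
python3 - <<'E'
from h import *
cv2.imwrite("pics/w1.png",arm.camera("wrist")["pixels"])
E
```

```text
t: 2.4
tool_pos: [0.5218, -0.2612, 0.3981]
ee_rot: [0.0, 0.821, 0.571, -0.001]
ft_force: [-0.2, 1.0, -0.5]
opening: 0.085
t 2.4 p [ 0.5218 -0.2612  0.3981] yaw_y -20.36 tilt z [-0.002 -0.002 -1.   ] open 0.085 F [-0.2  1.  -0.5]
turn [-0.06  0.13 -0.36] shift cm [ 0.52 -0.38 -0.19]
```

View pics/w1.png

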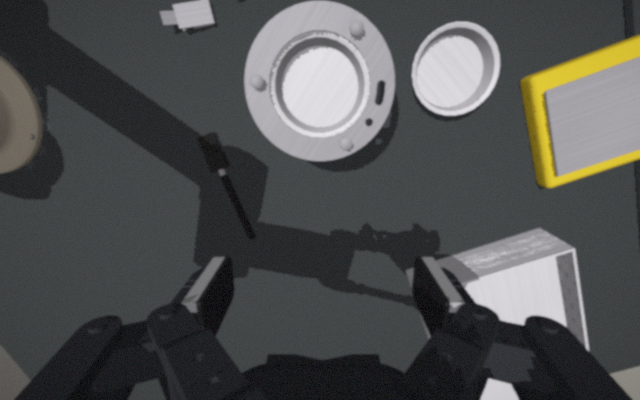

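The wrist view shows the whole ring at (320,80). Its studs are at (357,30), (258,83) and (347,145), the arc slot at (380,92) and the lock hole at (369,122).

Run:
```python
from h import *
c=arm.camera("wrist");crop(c,240,0,400,165,4,"w1c.png")
import pickle;pickle.dump(c,open("w1.pkl","wb"))
g=c["pixels"].min(2);m=np.zeros_like(g);m[0:165,240:400]=(g[0:165,240:400]>95)*255
n,l,st,_=cv2.connectedComponentsWithStats(m);k=1+np.argmax(st[1:,4]);print(st[k])
cs,_=cv2.findContours((l==k).astype(np.uint8),cv2.RETR_EXTERNAL,cv2.CHAIN_APPROX_NONE)
h=cv2.convexHull(max(cs,key=cv2.contourArea))[:,0]
h=h[(h[:,1]>1)];P=np.array([ray(c,p,.112) for p in h])
from scipy.optimize import least_squares
f=lambda q:np.hypot(P[:,0]-q[0],P[:,1]-q[1])-q[2]
s=least_squares(f,[.55,-.17,.097],loss="soft_l1",f_scale=.001);print(s.x,np.std(s.fun))
print(arm.read_state()["tool_pos"])
```

```text
[  246     3   152   161 18654]
[ 0.54995332 -0.16972328  0.09794117] 0.0001987333303154486
[ 0.51987267 -0.25591245  0.39966344]
```

View pics/w1c.png

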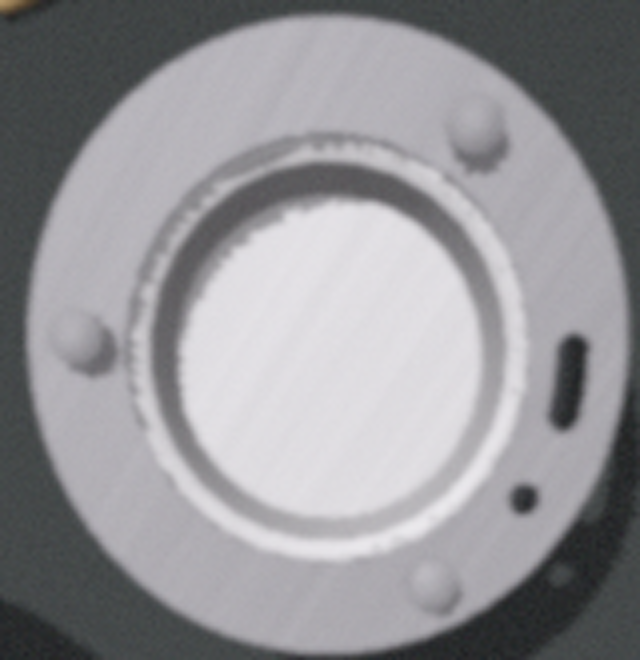

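```bash
python3 - <<'E'
from h import *
import pickle;c=pickle.load(open("w1.pkl","rb"))
W=lambda p:(240+p[0]/4,p[1]/4)
ce=np.array([.54995,-.1697])
for p,z,o in(((477,131),.121,90),((82,340),.121,210),((436,587),.121,330),((523,499),.112,0),((568,382),.112,27)):
    X=ray(c,W(p),z)[:2]-ce;print(np.round(X,4),np.hypot(*X),(np.degrees(np.arctan2(X[1],X[0]))-o+180)%360-180)
E
python3 go.py 0.495 0.249 0.32 3.5
```

```text
[0.0651 0.0439] 0.07847738869771731 -55.9931454194342
[-0.0708  0.0308] 0.07718666790365876 -53.524890118045704
[ 0.0094 -0.0816] 0.08209217307849886 -53.4537997672781
[ 0.0464 -0.0652] 0.0800827583510969 -54.55813187911818
[ 0.0714 -0.0348] 0.07947905208439963 -52.99642007537091
t 2.5 p [ 0.5199 -0.2559  0.3997] yaw_y -20.16 tilt z [-0.002  0.002 -1.   ] open 0.0849 F [-0.2  1.4  0.4]
turn [ -0.13  -0.09 -23.66] shift cm [ 46.53 -19.72   8.07]
```

```bash
cat > ov.py <<'E'
from h import *
def overlay(c,ce,yaw,box,k,name):
    x0,y0,x1,y1=box;im=cv2.resize(c["pixels"][y0:y1,x0:x1],None,fx=k,fy=k,interpolation=cv2.INTER_CUBIC)
    def pl(pts,col):
        q=np.array([(proj(c,p)-[x0,y0]+.5)*k-.5 for p in pts]);cv2.polylines(im,[np.round(q*8).astype(np.int32)],True,col,1,cv2.LINE_AA,3)
    th=np.radians(np.arange(0,360,5))
    ci=lambda x,y,z,r:[(x+r*np.cos(t),y+r*np.sin(t),z) for t in th]
    pl(ci(*ce,.112,.097),(0,0,255));pl(ci(*ce,.112,.066),(0,0,255))
    for o in(90,210,330):
        a=np.radians(yaw+o);pl(ci(ce[0]+.08*np.cos(a),ce[1]+.08*np.sin(a),.1195,.009),(0,255,0))
    for o,r in((0,.0058),(20,.006),(34,.006)):
        a=np.radians(yaw+o);pl(ci(ce[0]+.08*np.cos(a),ce[1]+.08*np.sin(a),.112,r),(255,0,0))
    cv2.imwrite("pics/"+name,im)
E
python3 - <<'E'
from ov import *
import pickle
c=pickle.load(open("w1.pkl","rb"));overlay(c,(.55,-.1697),-53.8,(240,0,400,165),3.6,"ov1.png")
c=arm.camera("scene");overlay(c,(.55,-.1697),-53.8,(195,200,315,310),5,"ov2.png")
E
```

```text
(no output)
```

View pics/ov1.png

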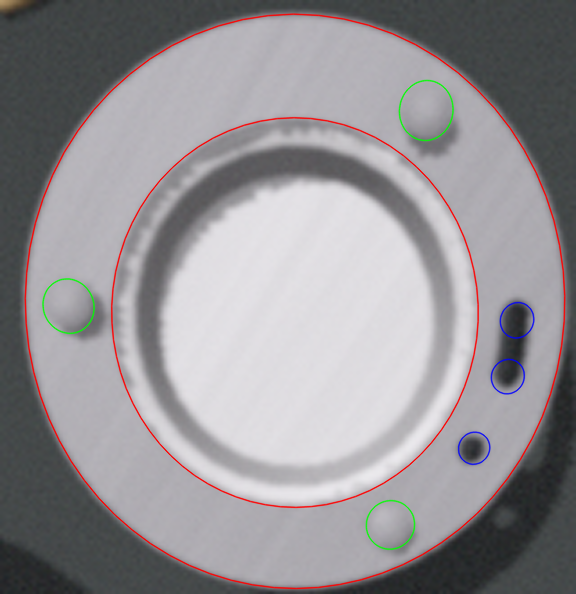

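View pics/ov2.png

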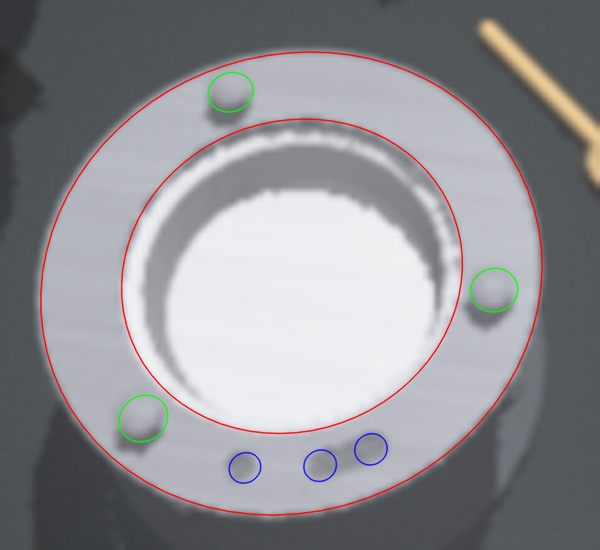

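The overlay matches the carrier well in both views, with centre (0.550,-0.170) and yaw about -54°. Next I'll run the same check on the lid.

```bash
cat > ovl.py <<'E'
from h import *
def lid(c,ce,zb,yaw,box,k,name):
    x0,y0,x1,y1=box;im=cv2.resize(c["pixels"][y0:y1,x0:x1],None,fx=k,fy=k,interpolation=cv2.INTER_CUBIC)
    def pl(pts,col):
        q=np.array([(proj(c,p)-[x0,y0]+.5)*k-.5 for p in pts]);cv2.polylines(im,[np.round(q*8).astype(np.int32)],True,col,1,cv2.LINE_AA,3)
    th=np.radians(np.arange(0,360,5));y=np.radians(yaw)
    L=lambda u,v,z:(ce[0]+u*np.cos(y)-v*np.sin(y),ce[1]+u*np.sin(y)+v*np.cos(y),zb+z)
    ci=lambda u,v,z,r:[L(u+r*np.cos(t),v+r*np.sin(t),z) for t in th]
    pl(ci(0,0,.005,.1),(0,0,255))
    pl([L(u,v,.0455) for u,v in((.007,.05),(-.007,.05),(-.007,-.05),(.007,-.05))],(0,255,0))
    pl(ci(.08,0,.048,.0125),(255,255,0))
    for o in(56,176,296):
        a=np.radians(o);pl(ci(.08*np.cos(a),.08*np.sin(a),.005,.012),(255,0,0))
    cv2.imwrite("pics/"+name,im)
E
python3 - <<'E'
from ovl import *
lid(arm.camera("scene"),(.5455,.249),.018,3.5,(335,110,435,200),6,"ol1.png")
lid(arm.camera("side"),(.5455,.249),.018,3.5,(245,125,335,190),7,"ol2.png")
E
```

```text
(no output)
```

View pics/ol1.png

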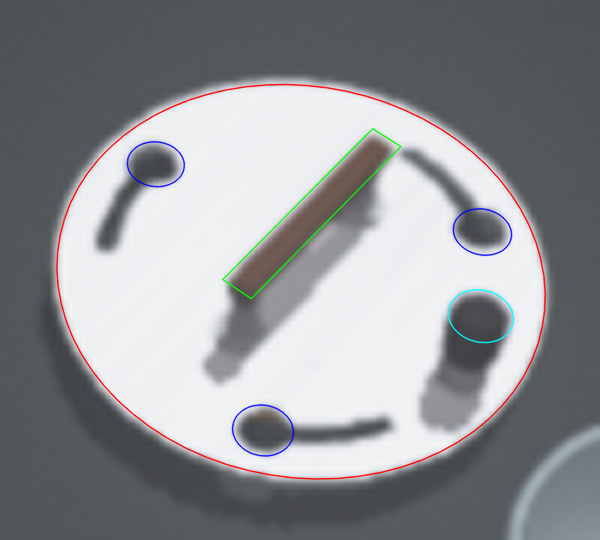

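View pics/ol2.png

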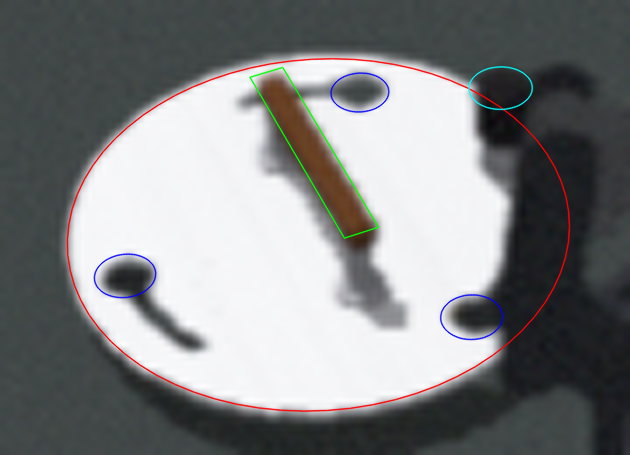

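The lid estimate is centre (0.546,0.249) and yaw 3.5°. I'm moving above it.

```bash
python3 go.py 0.546 0.249 0.12 3.5
```

```text
t 2.65 p [ 0.5196 -0.2535  0.4013] yaw_y -19.96 tilt z [ 0.001  0.001 -1.   ] open 0.0848 F [-0.1  0.1  0. ]
turn [  0.03  -0.04 -23.46] shift cm [ 48.11 -14.69  28.16]
```

```bash
python3 -m inch '[[[0,0,-1],[2,-0.6,0.5],8.5],[[0,0,-3],[5.5,-1.7,1.5],8.5],[[0,0,-5],[9.3,-2.8,2.5],8.5],[[0,0,-7],[13.1,-4,3.5],8.5],[[0,0,-9],[17,-5.2,4.5],8.5],[[0,0,-11],[20.8,-6.4,5.7],8.5],[[0,0,-13],[24.6,-7.5,7],8.5],[[0,0,-15],[28.4,-8.7,8.5],8.5],[[0,0,-17],[32.2,-9.9,10],8.5],[[0,0,-19],[36,-11,11.5],8.5],[[0,0,-21],[39.6,-12.1,13],8.5],[[0,0,-23],[43,-13.1,15],8.5]]'; python3 go.py 0.546 0.249 0.12 3.5
```

```text
t: 3.65
tool_pos: [0.5422, 0.1982, 0.2537]
ee_rot: [0.001, 0.687, 0.727, 0.002]
ft_force: [0.6, -0.8, -0.0]
opening: 0.0851
t 3.65 p [0.5422 0.1982 0.2537] yaw_y 3.26 tilt z [ 0.005  0.002 -1.   ] open 0.0851 F [ 0.6 -0.8 -0. ]
turn [ 0.28 -0.09 -0.24] shift cm [ 5.03  0.6  13.38]
```

```bash
python3 -m inch '[[[0.1,0,-0.1],[1.5,0.2,3.5],8.5],[[0.2,0,-0.2],[3,0.4,7],8.5],[[0.3,-0.1,-0.2],[4.2,0.5,10.3],8.5],[[0.3,-0.1,-0.2],[5,0.6,12.7],8.5],[[0.3,-0.1,-0.2],[5,0.6,13.4],8.5],[[0.3,-0.1,-0.2],[5,0.6,13.4],8.5],[[0.3,-0.1,-0.2],[5,0.6,13.4],8.5]]'; python3 go.py 0.546 0.249 0.038 3.5
python3 - <<'E'
from h import *
cv2.imwrite("pics/w2.png",arm.camera("wrist")["pixels"])
E
```

```text
t: 4.23
tool_pos: [0.5461, 0.2489, 0.1214]
ee_rot: [0.001, 0.685, 0.728, 0.001]
ft_force: [-0.6, 0.8, 0.8]
opening: 0.0846
t 4.2333 p [0.5461 0.2489 0.1214] yaw_y 3.5 tilt z [ 0.002  0.    -1.   ] open 0.0846 F [-0.6  0.8  0.8]
turn [0.09 0.   0.  ] shift cm [ 0.01 -0.03  8.34]
```

View pics/w2.png

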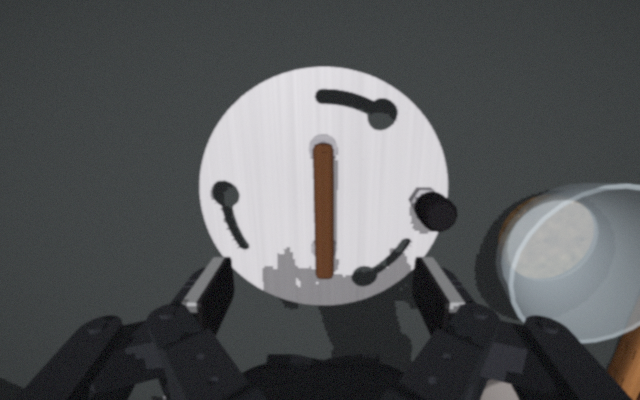

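The bar is upright in the picture at column 324, centred between the fingers, so the yaw is right. Descending and closing.

```bash
python3 -m inch '[[[0,0,0],[0,0,1.5],5.5],[[0,0,0],[0,0,3.5],5.5],[[0,0,0],[0,0,5.5],5.5],[[0.1,0,0],[0,0,7.2],5.5],[[0.1,0,0],[0,0,8.1],5.5],[[0.1,0,0],[0,0,8.3],5.5],[[0.1,0,0],[0,0,8.3],0],[[0.1,0,0],[0,0,8.3],0],[[0.1,0,0],[0,0,8.3],0],[[0.1,0,0],[0,0,8.3],0],[[0.1,0,0],[0,0,8.3],0],[[0.1,0,0],[0,0,8.3],0]]'; python3 go.py 0.546 0.249 0.12 3.5
```

```text
t: 5.28
tool_pos: [0.5476, 0.2491, 0.0408]
ee_rot: [0.001, 0.685, 0.728, 0.001]
ft_force: [-1.9, -0.9, 5.9]
opening: 0.0131
t 5.2833 p [0.5476 0.2491 0.0408] yaw_y 3.47 tilt z [ 0.003  0.001 -1.   ] open 0.0131 F [-1.9 -0.9  5.9]
turn [ 0.18 -0.05 -0.03] shift cm [ 0.01 -0.14 -7.92]
```

```bash
python3 -m inch '[[[0,0,0],[0,0,-0.3],0],[[0,0,0],[0,0,-1],0],[[0,0,0],[0,0,-2.2],0],[[0,0,0],[0,0,-4],0],[[0,0,0],[0,0,-6],0],[[0,0,0],[0,0,-8],0],[[0,0,0],[0,0,-10.5],0],[[0,0,0],[0,0,-13],0],[[0,0,0],[0,0,-15],0],[[0,0,0],[0,0,-16.5],0],[[0,0,0],[0,0,-17],0],[[0,0,0],[0,0,-17],0]]'; python3 go.py 0.550 -0.17 0.21 -20
python3 - <<'E'
from h import *
for n in("scene","side"):
    c=arm.camera(n);print(n);cv2.imwrite(f"pics/{n}1.png",c["pixels"][60:340,150:500])
E
```

```text
t: 6.28
tool_pos: [0.5475, 0.249, 0.2119]
ee_rot: [0.001, 0.685, 0.728, 0.002]
ft_force: [-0.4, 0.7, -6.2]
opening: 0.0127
t 6.2833 p [0.5475 0.249  0.2119] yaw_y 3.47 tilt z [ 0.005  0.002 -1.   ] open 0.0127 F [-0.4  0.7 -6.2]
turn [ 0.29 -0.15 23.47] shift cm [-41.84  -2.29   0.12]
scene
side
```

View pics/side1.png

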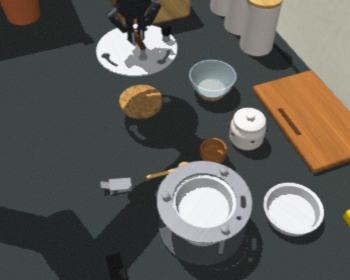

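```bash
python3 -m inch '[[[0,0,0.5],[-1,0,0],0],[[0,0,2],[-3,-0.1,0],0],[[0,0,4],[-6,-0.3,0],0],[[0,0,6],[-9.5,-0.5,0],0],[[0,0,8],[-13,-0.7,0],0],[[0,0,10],[-16.5,-0.9,0],0],[[0,0,12],[-20,-1.1,0],0],[[0,0,14],[-23.5,-1.3,0],0],[[0,0,16],[-27,-1.5,0],0],[[0,0,18],[-30.5,-1.7,0],0],[[0,0,20],[-33.5,-1.9,0],0],[[0,0,21],[-36,-2.1,0],0]]'; python3 go.py 0.550 -0.17 0.20 -20
```

```text
t: 7.38
tool_pos: [0.5455, -0.1151, 0.2078]
ee_rot: [-0.001, 0.808, 0.59, -0.001]
ft_force: [0.3, 0.7, -5.0]
opening: 0.0128
t 7.3833 p [ 0.5455 -0.1151  0.2078] yaw_y -17.72 tilt z [-0.003 -0.    -1.   ] open 0.0128 F [ 0.3  0.7 -5. ]
turn [-0.13  0.06  2.28] shift cm [-5.09  2.1   0.78]
```

```bash
python3 -m inch '[[[0,0,0.8],[-1.5,0.6,0.2],0],[[0,0,1.6],[-3,1.2,0.4],0],[[0,0,2.3],[-4.2,1.7,0.7],0],[[-0.1,0.1,2.3],[-4.9,2,0.8],0],[[-0.1,0.1,2.3],[-5.1,2.1,0.8],0],[[-0.1,0.1,2.3],[-5.1,2.1,0.8],0],[[-0.1,0.1,2.3],[-5.1,2.1,0.8],0]]'; python3 go.py 0.550 -0.17 0.19 -20
python3 - <<'E'
from ovl import *
for n,b,k in(("scene",(170,150,330,300),4),("side",(270,150,430,290),4)):
    c=arm.camera(n);lid(c,(.550,-.17),.20-.0228,-20,b,k,f"h_{n}.png")
E
```

```text
t: 7.97
tool_pos: [0.5498, -0.1692, 0.1996]
ee_rot: [-0.001, 0.819, 0.574, 0.0]
ft_force: [-0.4, 0.0, -5.7]
opening: 0.0124
t 7.9667 p [ 0.5498 -0.1692  0.1996] yaw_y -19.99 tilt z [-0.001  0.002 -1.   ] open 0.0124 F [-0.4  0.  -5.7]
turn [-0.08 -0.09  0.  ] shift cm [-0.06  0.05  0.96]
```

View pics/h_scene.png

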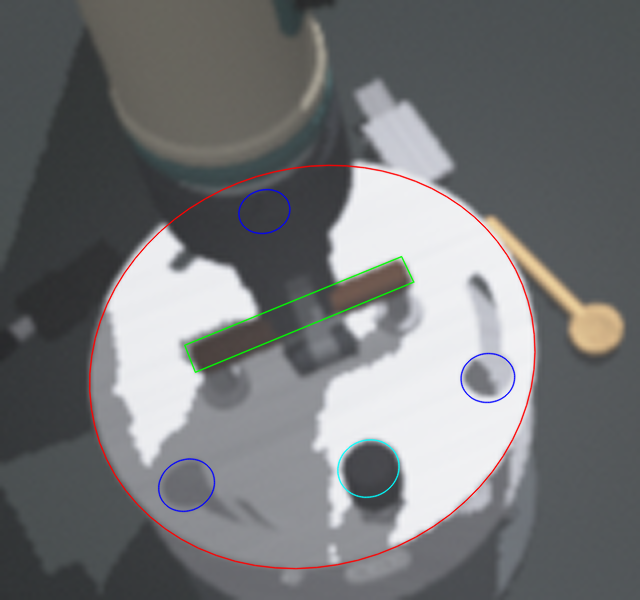

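View pics/h_side.png

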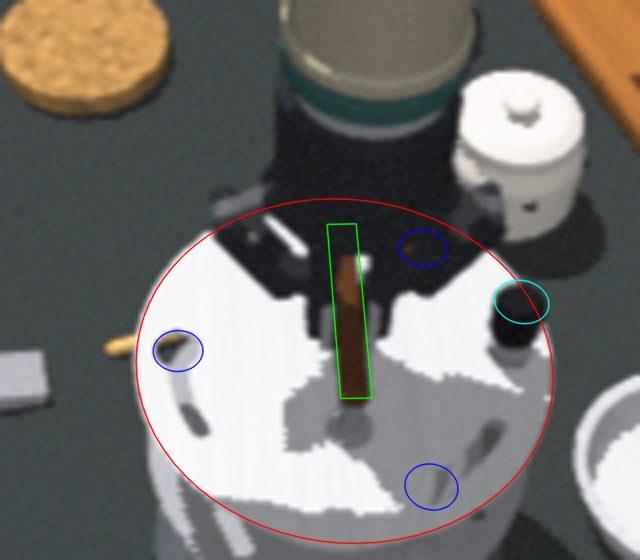

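```bash
cat > arc.py <<'E'
from h import *
from scipy.optimize import least_squares
import sys
def arcfit(n,ce,zt,arcs,r0=.1,thr=35):
    c=arm.camera(n);g=cv2.GaussianBlur(c["pixels"].min(2),(3,3),0).astype(float)
    P=[]
    for lo,hi in arcs:
        for th in np.radians(np.arange(lo,hi,3)):
            rr=np.arange(r0-.01,r0+.01,.0004)
            v=[cv2.getRectSubPix(g.astype(np.float32),(1,1),tuple(map(float,proj(c,(ce[0]+r*np.cos(th),ce[1]+r*np.sin(th),zt)))))[0,0] for r in rr]
            d=-np.gradient(v);i=np.argmax(d)
            if d[i]>thr/10:P.append((ce[0]+rr[i]*np.cos(th),ce[1]+rr[i]*np.sin(th),np.degrees(th),rr[i]))
    P=np.array(P)
    for rad in(None,r0):
        f=(lambda q:np.hypot(P[:,0]-q[0],P[:,1]-q[1])-q[2]) if rad is None else (lambda q:np.hypot(P[:,0]-q[0],P[:,1]-q[1])-r0-.0005)
        x0=[*ce,r0] if rad is None else list(ce)
        s=least_squares(f,x0,loss="soft_l1",f_scale=.0007);print(n,len(P),np.round(s.x,4),"std",np.round(np.std(s.fun),5))
    return P
if __name__=="__main__":
    for n,ce in(("scene",(.55,-.17)),("side",(.55,-.17))):
        P=arcfit(n,ce,.20-.0228+.005,[(0,360)])
        print([(int(a),round(r*1000,1)) for _,_,a,r in P[::3]])
E
python3 arc.py
```

```text
scene 83 [ 0.5494 -0.1687  0.1009] std 0.00279
scene 83 [ 0.5496 -0.1687] std 0.00275
[(0, np.float64(98.4)), (9, np.float64(100.0)), (18, np.float64(108.8)), (27, np.float64(103.6)), (36, np.float64(100.4)), (45, np.float64(100.8)), (54, np.float64(101.2)), (63, np.float64(102.0)), (72, np.float64(101.2)), (81, np.float64(102.0)), (90, np.float64(102.0)), (99, np.float64(102.8)), (119, np.float64(101.2)), (183, np.float64(103.2)), (192, np.float64(102.0)), (201, np.float64(102.0)), (210, np.float64(100.0)), (219, np.float64(90.0)), (228, np.float64(101.2)), (237, np.float64(99.6)), (246, np.float64(99.2)), (255, np.float64(98.8)), (264, np.float64(98.8)), (273, np.float64(99.2)), (282, np.float64(104.0)), (324, np.float64(99.6)), (345, np.float64(100.0)), (354, np.float64(100.0))]
side 70 [ 0.5503 -0.1688  0.101 ] std 0.00341
side 70 [ 0.5501 -0.1689] std 0.00341
[(6, np.float64(102.0)), (14, np.float64(102.0)), (87, np.float64(91.2)), (111, np.float64(102.8)), (119, np.float64(101.6)), (129, np.float64(101.6)), (138, np.float64(101.6)), (147, np.float64(101.2)), (156, np.float64(100.0)), (165, np.float64(100.8)), (174, np.float64(100.4)), (183, np.float64(101.6)), (192, np.float64(109.6)), (201, np.float64(100.8)), (210, np.float64(100.8)), (219, np.float64(90.0)), (261, np.float64(100.8)), (282, np.float64(101.2)), (303, np.float64(100.4)), (312, np.float64(100.0)), (321, np.float64(99.6)), (330, np.float64(100.0)), (339, np.float64(100.8)), (348, np.float64(101.2))]
```

The circle fit puts the lid about 1 mm off in y, and the rest agrees. Lowering with that correction.

```bash
python3 go.py 0.550 -0.1702 0.135 -20; python3 -m inch '[[[0,0,0],[-0.05,0,0.5],0],[[0,0,0],[-0.1,0,1.5],0],[[0,0,0],[-0.1,0,2.5],0],[[0,0,0],[-0.1,0,3.3],0],[[0,0,0],[-0.1,0,3.7],0],[[0,0,0],[-0.1,0,4],0],[[0,0,0],[-0.1,0,4.3],0],[[0,0,0],[-0.1,0,4.3],0]]'; python3 go.py 0.550 -0.1702 0.135 -20
```

```text
t 8.1667 p [ 0.55   -0.1692  0.2   ] yaw_y -19.96 tilt z [-0.     0.001 -1.   ] open 0.0129 F [ 0.4  0.5 -5.7]
turn [-0.02 -0.05  0.04] shift cm [-0.1   0.04  6.5 ]
t: 8.83
tool_pos: [0.5495, -0.1701, 0.1564]
ee_rot: [-0.001, 0.819, 0.574, 0.0]
ft_force: [-0.6, -0.2, -5.9]
opening: 0.0127
t 8.8333 p [ 0.5495 -0.1701  0.1564] yaw_y -19.96 tilt z [-0.001  0.001 -1.   ] open 0.0127 F [-0.6 -0.2 -5.9]
turn [-0.07 -0.06  0.04] shift cm [0.   0.06 2.14]
```

```bash
python3 -m inch '[[[0,0,0],[0,0.03,0.25],0],[[0,0,0],[0,0.05,0.5],0],[[0,0,0],[0,0.05,0.75],0],[[0,0,0],[0,0.05,1],0],[[0,0,0],[0,0.05,1.1],0],[[0,0,0],[0,0.05,1.1],0]]'; python3 go.py 0.550 -0.1702 0.135 -20
```

```text
t: 9.33
tool_pos: [0.5497, -0.1701, 0.145]
ee_rot: [-0.001, 0.819, 0.574, -0.0]
ft_force: [0.2, -0.8, -6.0]
opening: 0.0128
t 9.3333 p [ 0.5497 -0.1701  0.145 ] yaw_y -19.96 tilt z [-0.001  0.002 -1.   ] open 0.0128 F [ 0.2 -0.8 -6. ]
turn [-0.11 -0.06  0.04] shift cm [-0.    0.03  1.  ]
```

```bash
python3 -m inch '[[[0,0,0],[0,0.02,0.2],0],[[0,0,0],[0,0.02,0.4],0],[[0,0,0],[0,0.02,0.55],0],[[0,0,0],[0,0.02,0.65],0],[[0,0,0],[0,0.02,0.65],0]]'; python3 go.py 0.550 -0.1702 0.135 -20
```

```text
t: 9.75
tool_pos: [0.5497, -0.1701, 0.1382]
ee_rot: [-0.001, 0.819, 0.574, -0.0]
ft_force: [-0.1, -0.8, -5.5]
opening: 0.0128
t 9.75 p [ 0.5497 -0.1701  0.1382] yaw_y -19.96 tilt z [-0.002  0.002 -1.   ] open 0.0128 F [-0.1 -0.8 -5.5]
turn [-0.15 -0.06  0.04] shift cm [0.   0.03 0.32]
```

```bash
python3 -m inch '[[[0,0,0],[0,0,0.1],0],[[0,0,0],[0,0,0.2],0],[[0,0,0],[0,0,0.3],0],[[0,0,0],[0,0,0.3],0]]'; python3 go.py 0.550 -0.1702 0.135 -20
```

```text
t: 10.08
tool_pos: [0.5497, -0.1701, 0.1351]
ee_rot: [-0.001, 0.819, 0.574, -0.0]
ft_force: [-0.6, 0.3, -5.1]
opening: 0.013
t 10.0833 p [ 0.5497 -0.1701  0.1351] yaw_y -19.96 tilt z [-0.002  0.002 -1.   ] open 0.013 F [-0.6  0.3 -5.1]
turn [-0.15 -0.06  0.04] shift cm [-0.    0.04  0.01]
```

```bash
python3 -m inch '[[[0,0,0],[0,0,0.1],0],[[0,0,0],[0,0,0.15],0],[[0,0,0],[0,0,0.2],0],[[0,0,0],[0,0,0.2],0]]'; python3 go.py 0.550 -0.1702 0.135 -20
python3 - <<'E'
from h import *
crop(arm.camera("side"),290,190,420,300,5,"d_side.png")
crop(arm.camera("scene"),190,190,320,310,5,"d_scene.png")
E
```

```text
t: 10.42
tool_pos: [0.5498, -0.1701, 0.1348]
ee_rot: [-0.001, 0.819, 0.574, -0.0]
ft_force: [-4.2, 0.9, 5.3]
opening: 0.0129
t 10.4167 p [ 0.5498 -0.1701  0.1348] yaw_y -19.95 tilt z [-0.001  0.001 -1.   ] open 0.0129 F [-4.2  0.9  5.3]
turn [-0.08 -0.05  0.05] shift cm [ 0.    0.02 -0.02]
```

View pics/d_side.png

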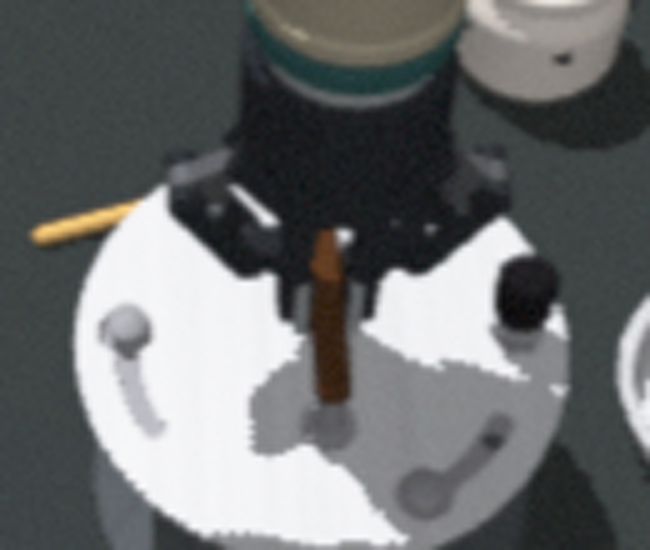

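View pics/d_scene.png

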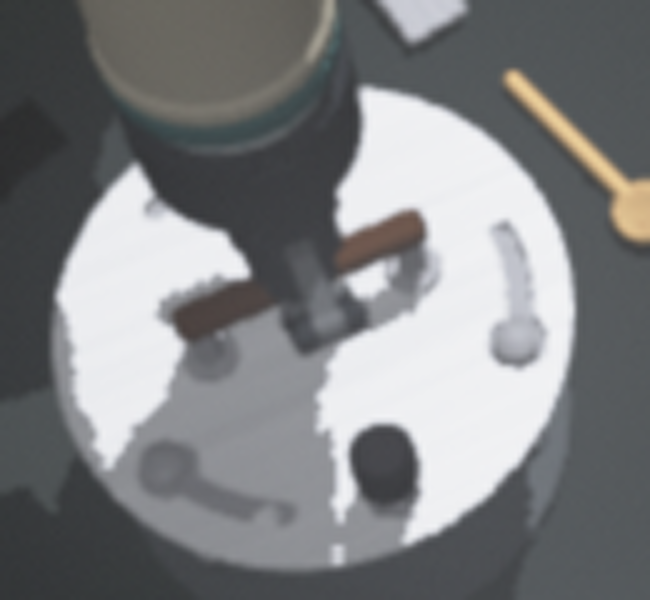

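The heads have come through the keyholes, and contact came at z 0.1348, the height predicted for a seated lid. Now turning clockwise with less downward pressure.

```bash
python3 -m inch '[[[0,0,0],[0,0,0],0],[[0,0,1.5],[0,0,0],0],[[0,0,3.5],[0,0,0],0],[[0,0,5.5],[0,0,0],0],[[0,0,7.5],[0,0,0],0],[[0,0,9],[0,0,0],0],[[0,0,10.5],[0,0,0],0],[[0,0,11.5],[0,0,0],0],[[0,0,12],[0,0,0],0],[[0,0,12],[0,0,0],0]]'; python3 go.py 0.550 -0.1702 0.135 -34; python3 -c "
from bench import arm;print(arm.read_state()['ft_torque'])"
```

```text
t: 11.35
tool_pos: [0.5503, -0.1704, 0.1348]
ee_rot: [-0.0, 0.874, 0.485, 0.0]
ft_force: [0.7, 0.1, -3.8]
opening: 0.0131
t 11.35 p [ 0.5503 -0.1704  0.1348] yaw_y -31.95 tilt z [ 0.     0.001 -1.   ] open 0.0131 F [ 0.7  0.1 -3.8]
turn [-0.01 -0.04  2.05] shift cm [ 0.   -0.03 -0.02]
[-0.06470869 -0.14010325  0.09669503]
```

```bash
python3 -m inch '[[[0,0,0.6],[0,0,0],0],[[0,0,1.2],[0,0,0],0],[[0,0,1.8],[0,0,0],0],[[0,0,2.2],[0,0,0],0],[[0,0,2.2],[0,0,0],0]]'; python3 go.py 0.550 -0.1702 0.135 -34; python3 -c "
from bench import arm;print(arm.read_state()['ft_torque'])"
```

```text
t: 11.77
tool_pos: [0.5503, -0.1704, 0.1348]
ee_rot: [-0.0, 0.884, 0.468, 0.0]
ft_force: [0.2, -0.2, -2.8]
opening: 0.0128
t 11.7667 p [ 0.5503 -0.1704  0.1348] yaw_y -34.18 tilt z [ 0.     0.001 -1.   ] open 0.0128 F [ 0.2 -0.2 -2.8]
turn [-0.01 -0.04 -0.18] shift cm [ 0.   -0.03 -0.02]
[-0.07453108  0.00453017  0.12100553]
```

```bash
python3 -m inch '[[[0,0,0.6],[0,0,0],0],[[0,0,1],[0,0,0],0],[[0,0,1.4],[0,0,0],0],[[0,0,1.4],[0,0,0],0]]'; python3 go.py 0.550 -0.1702 0.135 -34; python3 -c "
from bench import arm;print(arm.read_state()['ft_torque'])"
```

```text
t: 12.1
tool_pos: [0.5505, -0.17, 0.1348]
ee_rot: [-0.0, 0.889, 0.457, 0.001]
ft_force: [0.5, 0.3, -3.4]
opening: 0.0124
t 12.1 p [ 0.5505 -0.17    0.1348] yaw_y -35.6 tilt z [ 0.001  0.001 -1.   ] open 0.0124 F [ 0.5  0.3 -3.4]
turn [-0.01 -0.09 -1.6 ] shift cm [-0.05 -0.03 -0.02]
[ 0.17870464 -0.2068572   0.28036992]
```

```bash
python3 -m inch '[[[0,0,-0.3],[0,0,0],0.5],[[0,0,-0.3],[0,0,0],2],[[0,0,-0.3],[0,0,0],4],[[0,0,-0.3],[0,0,0],5],[[0,0,-0.3],[0,0,0],5],[[0,0,-0.3],[0,0,-0.5],5],[[0,0,-0.3],[0,0,-2],5],[[0,0,-0.3],[0,0,-4],5],[[0,0,-0.3],[0,0,-7],5],[[0,0,-0.3],[0,0,-10],5],[[0,0,-0.3],[0,0,-12],5],[[0,0,-0.3],[0,0,-12],5]]';  python3 go.py 0.550 -0.1702 0.135 -34
python3 - <<'E'
from ovl import *
yw=-35
for n,b,k in(("scene",(190,170,320,310),4.5),("side",(290,170,420,300),4.5),("wrist",(160,0,480,270),2.2)):
    c=arm.camera(n);lid(c,(.55,-.170),.112,yw,b,k,f"f_{n}.png")
E
python3 - <<'E'
from arc import *
arcfit("scene",(.55,-.17),.117,[(0,360)]);arcfit("side",(.55,-.17),.117,[(0,360)])
E
```

```text
t: 13.1
tool_pos: [0.553, -0.1713, 0.2606]
ee_rot: [0.004, 0.888, 0.459, 0.004]
ft_force: [0.4, -0.8, -0.4]
opening: 0.0498
t 13.1 p [ 0.553  -0.1713  0.2606] yaw_y -35.3 tilt z [ 0.01  -0.003 -1.   ] open 0.0498 F [ 0.4 -0.8 -0.4]
turn [ 0.59 -0.2  -1.3 ] shift cm [-0.12 -0.44 12.56]
scene 112 [ 0.5501 -0.1695  0.1009] std 0.00047
scene 112 [ 0.5502 -0.1696] std 0.00047
side 120 [ 0.5512 -0.1699  0.1011] std 0.00062
side 120 [ 0.5512 -0.1699] std 0.00062
```

View pics/f_scene.png

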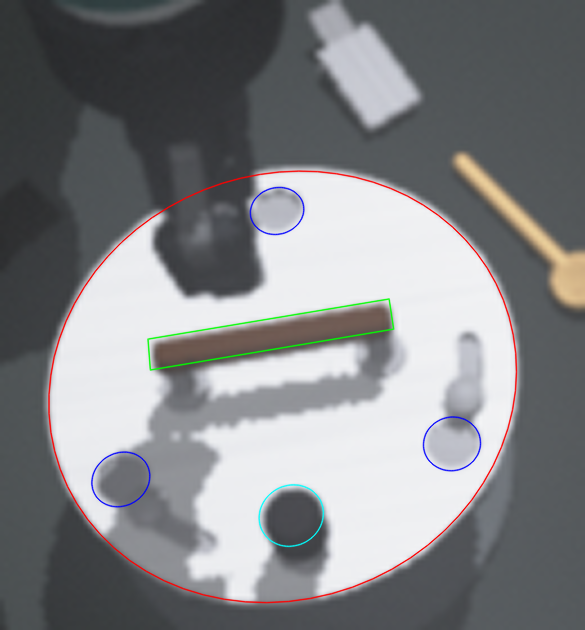

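View pics/f_side.png

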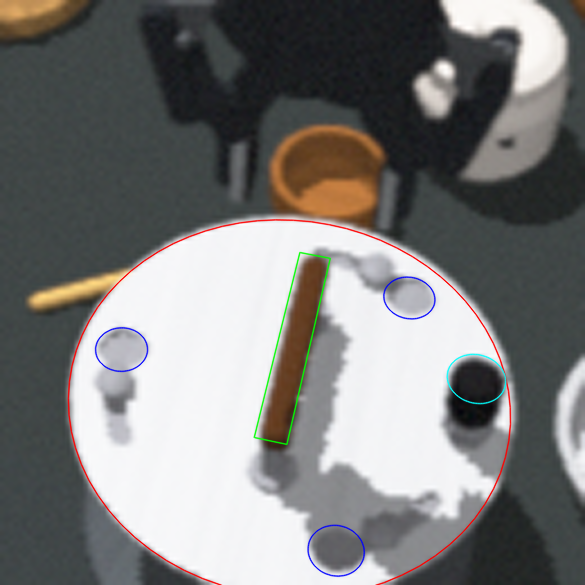

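View pics/f_wrist.png

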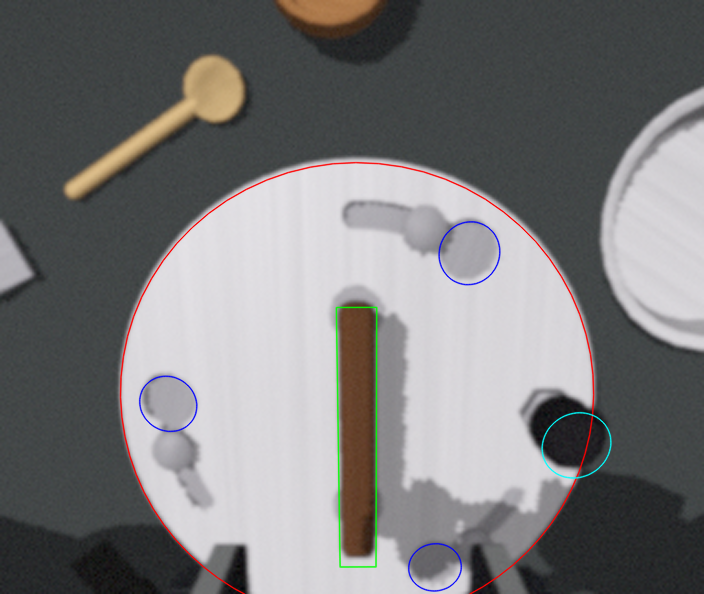

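The lid is free on the ring at about -35°, concentric within 1 mm, with the stud necks in the slots. The arm was still swinging in that wrist picture, so I'll measure the knob again now that it has settled.

```bash
python3 go.py 0.550 -0.1702 0.26 -34
python3 - <<'E'
from ovl import *
c=arm.camera("wrist");lid(c,(.5505,-.170),.112,-35.3,(160,0,480,270),2.2,"f2_wrist.png")
a=arm.camera("scene");b=arm.camera("side")
lid(a,(.5505,-.170),.112,-35.3,(230,265,280,315),8,"k1.png");lid(b,(.5505,-.170),.112,-35.3,(375,235,425,285),8,"k2.png")
cv2.imwrite("pics/k.png",np.hstack([cv2.imread("pics/k1.png"),cv2.imread("pics/k2.png")]))
E
```

```text
t 13.35 p [ 0.5495 -0.1698  0.2533] yaw_y -35.3 tilt z [-0.002  0.003 -1.   ] open 0.0502 F [ 0.6 -0.4  0.2]
turn [-0.18 -0.06 -1.3 ] shift cm [-0.01  0.06 -0.67]
```

View pics/f2_wrist.png

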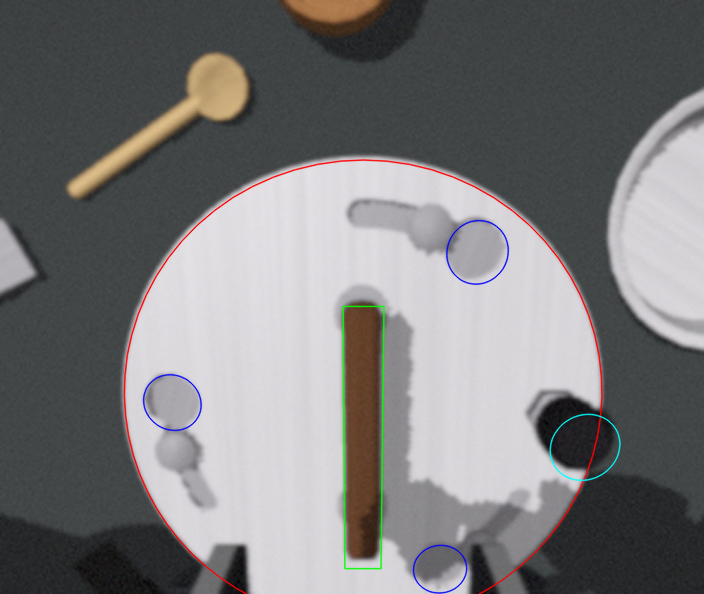

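View pics/k.png

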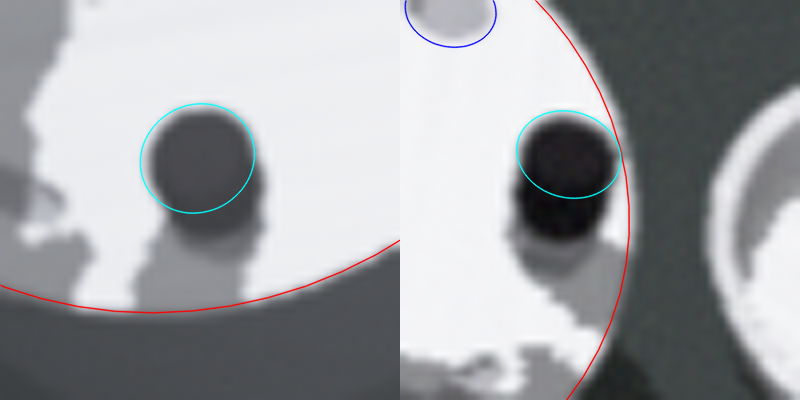

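```bash
python3 go.py 0.615 -0.214 0.22 55.5
```

```text
t 13.5 p [ 0.5499 -0.1699  0.2535] yaw_y -35.3 tilt z [-0.002  0.002 -1.   ] open 0.0498 F [ 0.5 -0.1 -0.4]
turn [-7.00e-02 -1.70e-01 -9.08e+01] shift cm [0.16 7.87 3.33]
```

```bash
python3 -m inch '[[[0,0,-4],[0,0.5,0],5.5],[[0,0,-11],[0,1.5,0.2],5.5],[[0,0,-18],[0,2.5,0.5],5.5],[[0,0,-25],[0,3.5,1],5.5],[[0,0,-32],[0,4.5,1.5],5.5],[[0,0,-39],[0,5.5,2],5.5],[[0,0,-46],[0.1,6.5,2.5],5.5],[[0,0,-53],[0.2,7.2,3],5.5],[[0,0,-60],[0.2,7.9,3.3],5.5],[[0,0,-67],[0.2,7.9,3.3],5.5],[[0,0,-74],[0.2,7.9,3.3],5.5],[[0,0,-81],[0.2,7.9,3.3],5.5]]'; python3 go.py 0.615 -0.214 0.22 55.5
```

```text
t: 14.5
tool_pos: [0.6152, -0.2139, 0.219]
ee_rot: [-0.002, 0.374, 0.927, 0.001]
ft_force: [-0.8, 0.3, -0.3]
opening: 0.0552
t 14.5 p [ 0.6152 -0.2139  0.219 ] yaw_y 46.04 tilt z [-0.004  0.003 -1.   ] open 0.0552 F [-0.8  0.3 -0.3]
turn [ 0.02 -0.28 -9.46] shift cm [ 0.01 -0.03 -0.1 ]
```

```bash
python3 -m inch '[[[0,0,-5],[0,0,0.5],5.5],[[0,0,-9.5],[0,0,1],5.5],[[0,-0.2,-9.5],[0,0,1],5.5],[[0,-0.2,-9.5],[0,0,1],5.5]]'; python3 go.py 0.615 -0.214 0.128 55.5;  python3 - <<'E'
from ovl import *
c=arm.camera("wrist");lid(c,(.5505,-.170),.112,-34.5,(160,60,480,330),2.2,"g_wrist.png")
E
```

```text
t: 14.83
tool_pos: [0.6148, -0.2136, 0.2081]
ee_rot: [-0.001, 0.297, 0.955, 0.001]
ft_force: [0.3, -0.2, -0.5]
opening: 0.0553
t 14.8333 p [ 0.6148 -0.2136  0.2081] yaw_y 55.42 tilt z [-0.002  0.002 -1.   ] open 0.0553 F [ 0.3 -0.2 -0.5]
turn [ 0.01 -0.18 -0.08] shift cm [-0.07 -0.02  8.01]
```

View pics/g_wrist.png

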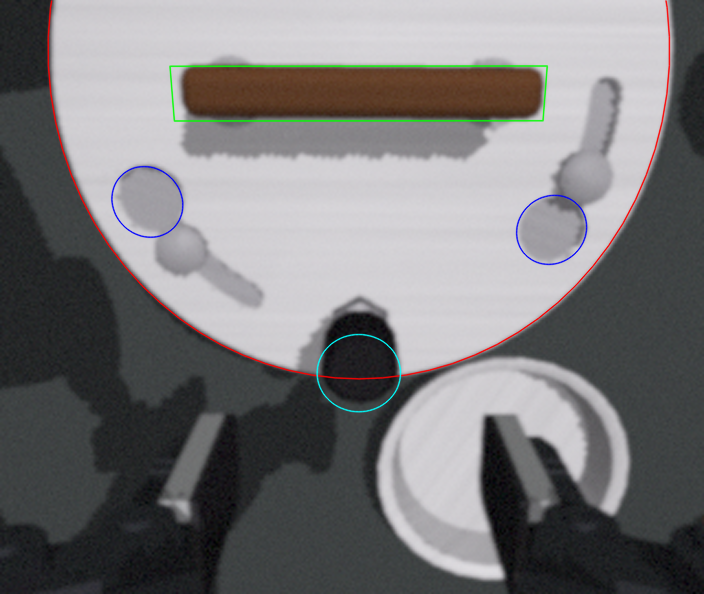

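The knob sits centred between the fingers at column 359, with the bar parallel to the jaw direction. Descending and gripping.

```bash
python3 -m inch '[[[0,-0.1,0],[0,0,1.5],5.5],[[0,-0.1,0],[-0.05,0,3.5],5.5],[[0,-0.1,0],[-0.05,0,5.5],5.5],[[0,-0.1,0],[-0.05,0,7],5.5],[[0,-0.1,0],[-0.05,0,7.8],5.5],[[0,-0.1,0],[-0.05,0,8],5.5],[[0,-0.1,0],[-0.05,0,8],5.5],[[0,-0.1,0],[-0.05,0,8],3.5]]'; python3 go.py 0.615 -0.214 0.128 55.5;  python3 - <<'E'
from h import *
crop(arm.camera("side"),340,180,440,280,5,"g_side.png")
E
```

```text
t: 15.55
tool_pos: [0.6161, -0.2142, 0.1296]
ee_rot: [0.001, 0.297, 0.955, 0.0]
ft_force: [-0.1, 0.4, -1.0]
opening: 0.0444
t 15.55 p [ 0.6161 -0.2142  0.1296] yaw_y 55.41 tilt z [ 0.002 -0.    -1.   ] open 0.0444 F [-0.1  0.4 -1. ]
turn [ 0.03  0.08 -0.09] shift cm [ 0.1  -0.04  0.16]
```

View pics/g_side.png

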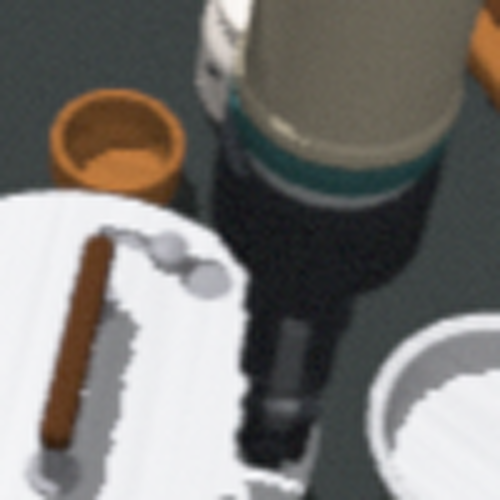

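```bash
python3 -m inch '[[[0,0,0],[0,0,0.1],2.8],[[0,0,0],[0,0,0.1],2],[[0,0,0],[0,0,0.1],0],[[0,0,0],[0,0,0.1],0],[[0,0,0],[0,0,0.1],0],[[0,0,0],[0,0,0.1],0]]'; python3 go.py 0.615 -0.214 0.128 55.5; python3 -c "
from bench import arm;print(arm.read_state()['ft_torque'])"
```

```text
t: 16.1
tool_pos: [0.617, -0.2147, 0.1304]
ee_rot: [0.002, 0.297, 0.955, -0.0]
ft_force: [-1.2, -0.3, 6.2]
opening: 0.023
t 16.1 p [ 0.617  -0.2147  0.1304] yaw_y 55.42 tilt z [ 0.005 -0.002 -1.   ] open 0.023 F [-1.2 -0.3  6.2]
turn [ 0.06  0.28 -0.09] shift cm [ 0.2  -0.06  0.24]
[-0.0387837   0.09786203 -0.00658354]
```

```bash
python3 -m inch '[[[0,0,0],[0,0,-0.2],0],[[0,0,0],[0,0,-0.4],0],[[0,0,0],[0,0,-0.6],0],[[0,0,0],[0,0,-0.8],0],[[0,0,0],[0,0,-1],0],[[0,0,0],[0,0,-1.2],0],[[0,0,0],[0,0,-1.3],0],[[0,0,0],[0,0,-1.3],0]]'; python3 go.py 0.617 -0.2147 0.1434 55.5; python3 -c "
from bench import arm;print(arm.read_state()['ft_torque'])"
```

```text
t: 16.77
tool_pos: [0.6163, -0.2143, 0.1429]
ee_rot: [0.002, 0.297, 0.955, -0.0]
ft_force: [-0.3, 0.9, -7.2]
opening: 0.0232
t 16.7667 p [ 0.6163 -0.2143  0.1429] yaw_y 55.41 tilt z [ 0.003 -0.001 -1.   ] open 0.0232 F [-0.3  0.9 -7.2]
turn [ 0.05  0.17 -0.09] shift cm [-0.08  0.01 -0.05]
[ 0.0649579  -0.14235205  0.04805329]
```

```bash
python3 -m inch '[[[0,0,0],[0,0,-0.1],0],[[0,0,2],[0,-0.28,-0.1],0],[[0,0,4],[0.02,-0.56,-0.1],0],[[0,0,6],[0.04,-0.83,-0.1],0],[[0,0,8],[0.08,-1.11,-0.1],0],[[0,0,10],[0.12,-1.39,-0.1],0],[[0,0,10],[0.12,-1.39,-0.1],0]]'; python3 go.py 0.617 -0.2147 0.1434 36; python3 -c "
from bench import arm;print(arm.read_state()['ft_torque'])"
```

```text
t: 17.35
tool_pos: [0.6074, -0.2258, 0.1437]
ee_rot: [0.002, 0.379, 0.925, -0.0]
ft_force: [0.5, -1.0, -8.6]
opening: 0.0233
t 17.35 p [ 0.6074 -0.2258  0.1437] yaw_y 45.4 tilt z [ 0.003 -0.002 -1.   ] open 0.0233 F [ 0.5 -1.  -8.6]
turn [0.05 0.2  9.4 ] shift cm [0.1  1.47 0.04]
[-0.26414845 -0.24070334  0.17597557]
```

```bash
python3 -m inch '[[[0,0,2],[0,-0.28,0],0],[[0,0,4],[0.02,-0.56,0],0],[[0,0,6],[0.04,-0.83,0],0],[[0,0,8],[0.08,-1.11,0],0],[[0,0,9.4],[0.11,-1.3,0],0],[[0,0,9.4],[0.11,-1.3,0],0],[[0,0,9.4],[0.11,-1.3,0],0]]'; python3 go.py 0.5971 -0.2344 0.1434 36; python3 -c "
from bench import arm;print(arm.read_state()['ft_torque'])"
python3 - <<'E'
from ovl import *
lid(arm.camera("scene"),(.55,-.17),.1135,-53.8,(190,170,320,310),4.2,"s_scene.png")
lid(arm.camera("side"),(.55,-.17),.1135,-53.8,(290,170,420,310),4.2,"s_side.png")
E
```

```text
t: 17.93
tool_pos: [0.5982, -0.2349, 0.144]
ee_rot: [0.003, 0.454, 0.891, -0.0]
ft_force: [2.3, -1.7, -8.8]
opening: 0.023
t 17.9333 p [ 0.5982 -0.2349  0.144 ] yaw_y 36.05 tilt z [ 0.005 -0.003 -1.   ] open 0.023 F [ 2.3 -1.7 -8.8]
turn [0.1  0.31 0.05] shift cm [ 0.11 -0.06  0.05]
[-0.37683792 -0.65729671  0.17269657]
```

View pics/s_scene.png

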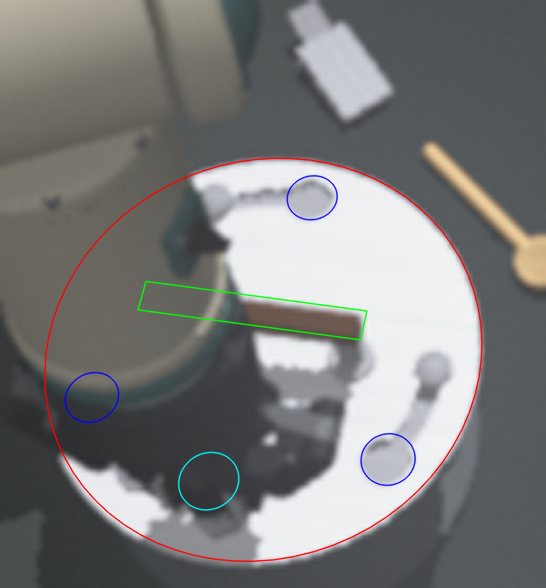

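View pics/s_side.png

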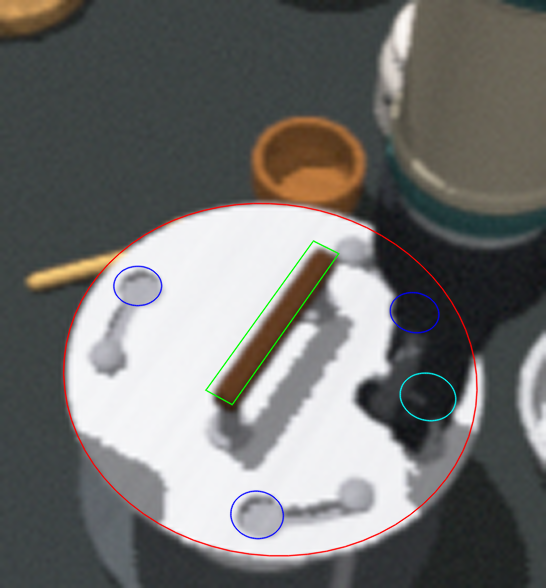

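The keyhole and handle overlays for the locked pose fit. Lowering the knob so the pin goes into the lock hole.

```bash
python3 -m inch '[[[0,0,0],[0,0,0.2],0],[[0,0,0],[0,0,0.4],0],[[0,0,0],[0,0,0.6],0],[[0,0,0],[0,0,0.6],0]]'; python3 -m inch '[[[0,0,0],[0,0,0.2],0],[[0,0,0],[0,0,0.4],0],[[0,0,0],[0,0,0.5],0],[[0,0,0],[0,0,0.5],0]]'; python3 go.py 0.5971 -0.2344 0.1434 36
```

```text
t: 18.37
tool_pos: [0.5981, -0.235, 0.1377]
ee_rot: [0.003, 0.454, 0.891, -0.001]
ft_force: [2.3, -1.4, -7.0]
opening: 0.0231
t: 18.7
tool_pos: [0.5976, -0.2348, 0.1326]
ee_rot: [0.002, 0.454, 0.891, -0.001]
ft_force: [0.2, -0.9, -4.2]
opening: 0.0228
t 18.7 p [ 0.5976 -0.2348  0.1326] yaw_y 36.04 tilt z [ 0.003 -0.003 -1.   ] open 0.0228 F [ 0.2 -0.9 -4.2]
turn [0.04 0.25 0.04] shift cm [ 0.06 -0.01 -1.08]
```

Still pulling at 2 mm above the bottom, so the pin is in the hole. Lowering the last bit, then letting go and leaving.

```bash
python3 -m inch '[[[0,0,0],[0,0,0.15],0],[[0,0,0],[0,0,0.2],0],[[0,0,0],[0,0,0.2],0],[[0,0,0],[0,0,0.2],2.4],[[0,0,0],[0,0,0.2],4],[[0,0,0],[0,0,0.2],5.5],[[0,0,0],[0,0,0.2],5.5],[[0,0,0],[0,0,0.2],5.5]]'; python3 -m inch '[[[0,0,0],[0,0,-0.5],5.5],[[0,0,0],[0,0,-2],5.5],[[0,0,0],[0,0,-4],5.5],[[0,0,0],[0,0,-7],5.5],[[0,0,0],[0,0,-10],5.5],[[0,0,0],[1,0,-13.5],5.5],[[0,0,0],[3,0,-16],5.5],[[0,0,0],[6,0,-17],5.5],[[0,0,0],[9,0,-17],5.5],[[0,0,0],[12,0,-17],5.5],[[0,0,0],[14,0,-17],5.5],[[0,0,0],[14,0,-17],5.5]]'
python3 - <<'E'
from ovl import *
lid(arm.camera("scene"),(.55,-.17),.112,-53.8,(190,170,320,310),4.2,"z_scene.png")
lid(arm.camera("side"),(.55,-.17),.112,-53.8,(290,170,420,310),4.2,"z_side.png")
from arc import *
arcfit("scene",(.55,-.17),.117,[(0,360)]);arcfit("side",(.55,-.17),.117,[(0,360)])
E
```

```text
t: 19.37
tool_pos: [0.5978, -0.2347, 0.1311]
ee_rot: [0.002, 0.454, 0.891, -0.001]
ft_force: [0.6, 0.1, -0.3]
opening: 0.0549
t: 20.37
tool_pos: [0.512, -0.1175, 0.3019]
ee_rot: [0.002, 0.453, 0.892, 0.0]
ft_force: [-0.1, -0.1, -0.6]
opening: 0.055
scene 120 [ 0.5494 -0.1708  0.101 ] std 0.00051
scene 120 [ 0.5494 -0.1708] std 0.00051
side 120 [ 0.5505 -0.1712  0.1012] std 0.0011
side 120 [ 0.5505 -0.1713] std 0.00108
```

View pics/z_scene.png

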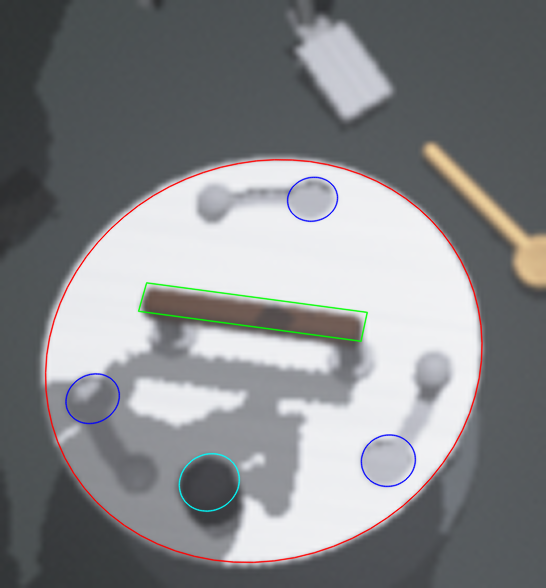

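View pics/z_side.png

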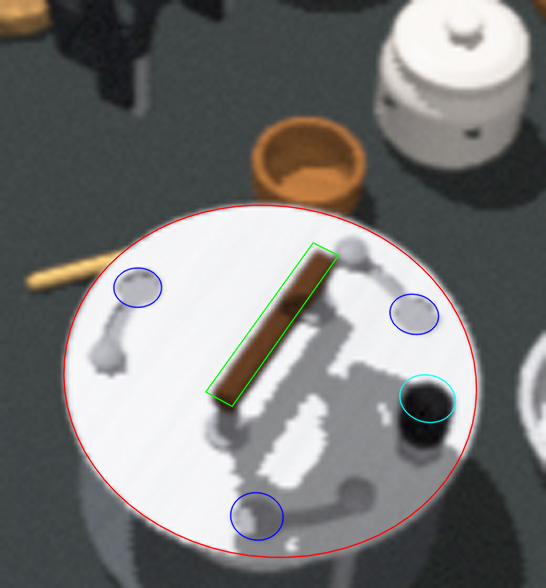

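The lid fits the locked pose and lies flat, and the knob is at its let-in height. The arm is clear, so I'm handing in.

```bash
python3 -m inch '[[[0,0,0],[0,0,0],5.5],[[0,0,0],[0,0,0],5.5],[[0,0,0],[0,0,0],5.5]]'; python3 -c "
from bench import arm;print(arm.finish_job())"
```

```text
t: 20.82
tool_pos: [0.5159, -0.1224, 0.3004]
ee_rot: [0.003, 0.454, 0.891, -0.001]
ft_force: [0.7, -0.3, -0.2]
opening: 0.0551
the job is handed in; nothing more can be done
None
```

The lid is on the carrier and, by every check I could make, locked. I handed the job in at about 21 s; it gave no verdict.

**What I did:** I lifted the lid by its bar handle and lowered it over the three studs. I turned it clockwise until the turning resistance rose (about -35° in the world frame) and let go. Then I gripped the plunger knob and raised it about 13 mm, with 7–9 N of pull. I swung the lid on another 19–20°, lowered the knob until the pin dropped into the lock hole, released it and moved clear.

**Last checks:**
- **Position:** the drawn outline for the locked pose (-53.8°) matched the lid's rim, keyholes, handle and knob in both fixed views. The circle fits put the lid's centre about 1 to 1.5 mm from the ring's, within the 4 mm allowed.
- **Pin:** the spring was still pulling at 4 N when the knob was 2 mm from its let-in height, so the pin was in the hole and not resting on the ring. The force fell to about zero on release.
- **Bystanders:** I never touched the other things, and those visible in the last views looked in place. I did not measure their positions again.

**What disagreed:**
- **First stop:** the gripper turned to about -35.6° there, against a nominal -34°. That is well inside the 10 mm tolerance.
- **Knob position:** before the grip the knob measured about 2 mm further in than its nominal 80 mm radius. I put that down to camera calibration, and the grip closed on it normally.

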